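# Refit the washed dust roller between the end cups of its stand

### The arm

A 6-joint arm with a two-finger parallel gripper is mounted at the origin on the work surface. World frame = base frame: x ahead of the robot, y to its left, z up, the work surface at z = 0. Lengths are in mm, angles in degrees, forces in N, time in s.
With the tool pointing down it reaches from about 350 to 850 mm from the base axis. Payload 8.1 kg.
Tool frame: the origin (TCP) lies at the very end of the fingers, on their centre line; the grasp point (between the pads) lies 19 mm behind it (pinch_z is the z of the grasp point in the tool frame, in mm); z points along the fingers, y is the direction in which the jaws open and shut (so a half turn about z gives the same grasp; the last joint's range is limited). The gripper opens to 85 mm and grips with 20 to 120 N. Pads are 22 mm wide; open, the fingers measure 114 mm over their backs; the gripper's body (76 mm by 85 mm) begins 54 mm behind the grasp point. The pads swing forward as they close: fully open they stand 13 mm farther back than shut.
Start: joints at [68.044, 7.471, 85.268, -0, 87.261, -4.893], TCP at [176.029, 573.602, 231.292] pointing down, gripper open.
Joint ranges: [-169.43, 169.43], [-51.17, 129.36], [1.28, 143.12], [-76.62, 256.62], [0, 156.53], [-152.29, 152.29]. Speed limits (degrees/s): [136.94, 136.94, 159.86, 180, 180, 180].

### API

Orientations are given as [roll, pitch, yaw] about the fixed x, y, z axes, in that order (R = Rz(yaw) Ry(pitch) Rx(roll)).
In Python, from bench import * gives the robot as it stands.
- The arm moves only by the shell command python3 -m creep 'ROWS' [FORCE]. ROWS is a JSON object of lists of equal length, an entry for each row: "translation": the shift along the tool's x, y, z in mm, a list of three; "rotation": the turn, a rotation vector about the tool's x, y, z in rad, a list of three; "claw": the finger opening in mm, from 0 to 85.4. In form: {"translation": [[dx, dy, dz], ...], "rotation": [[ax, ay, az], ...], "claw": [claw, ...]}. A call has 1 to 10 rows; each row shifts and turns the commanded pose from where the row before left it, along the tool's axes as they then stand; what a row does not reach is not made up. A row lasts 1/10 s, in which the tool goes at most 50 mm and 8.59 degrees, less where a joint would pass 70% of its speed; a pose out of reach is approached as far as the arm can. A call is refused whole if a number of a shift passes 50 or a number of a turn 0.15, either way. A call with a gripper value outside its range is refused whole. The fingers move at their own pace and stop on an object; FORCE is the grip in N (left out, the last holds). Time passes only in rows, so rows that do not move let the fingers close. It gives the time, the measured TCP pose, the force and the opening at its end, in the units of the state.
- sense(): the state, without advancing time (a new reading comes with each control period).
- snapshot(name): name is "scene" or "top"; returns a dict with "frame" (420x560x3 uint8, red, green, blue), "intrinsics" (3x3 intrinsics, pixels), "dist" ([k1, k2, p1, p2, k3] as OpenCV has them; the pictures are not rectified), "extrinsics" (4x4, takes a point from camera to world coordinates). Camera axes: x right, y up, looking along -z (the intrinsics and any distortion apply to the point x, -y, -z); pixel columns grow to the right and rows downward; lengths in mm; the calibration is good to about 2 mm. A picture is of the moment at which its call begins. There is no depth.
- hand_in(): hands the job in, once; it reports no verdict.
The state is a dict: "time": time; "joint_pos": joint angles; "qd": joint speeds; "joint_efforts": joint torques, N m; "tool_pos": TCP position; "tcp_rot": TCP orientation; "ft_force": force on the tool from outside, world axes, zero at the start; "wrist_torque": the same for the moment, N m; "finger_gap": finger opening in mm.
Only numpy, scipy, OpenCV 4.12 (cv2) and the standard library are available. Lean on these libraries where they do the work, as an engineer would, in place of code of your own. Each camera call takes 0.05 s, during which the arm holds its last target.

### The job

The rubber dust roller has been washed and lies drying on its beech rest. Fit it back into its aluminium stand: put the sprung pin into one end cup, press the spring in until the other pin goes down between the cups, and let it back out so that both pins sit fully home in the cups and the roller stays there on its own. Press gently, using no more than about 20 N against the stand, do not drop the roller, and leave everything else on the table where it is.

Things in the scene. Friction and masses are not known exactly. Their poses are not given: they have to be found in the camera images.
- roller: dust roller, 0.1 to 0.25 kg: black rubber sleeve 32 mm in diameter, 100 mm long, with a 5 mm aluminium cap (25 mm across) on each end: body 110 mm long. Origin on its axis, midway along the body; the axis is its y. A round-nosed 8 mm steel pin stands out of each end. It starts level on the drying rest, axis 46 mm above the table, along the rest's y. Grip it by the middle of the sleeve.
- sprung_end (a point): middle of the roller's cap at its +y end (55 mm from the origin), where the sprung pin, the longer one, stands out: 26 mm long when free. It can be pushed 16 mm into the roller: it gives way from 2 N on, 0.5 N more for each mm, 10 N at full travel, where it stops hard with 10 mm still standing out.
- fixed_tip (a point): tip of the fixed pin at the roller's -y end, 12 mm long (67 mm from the origin)
- stand: aluminium roller stand, its base plate 84 x 220 mm fixed to the table, top 12 mm above it; origin on the table under the base's middle, z up, y along the roller's axis to be. On the base a saddle is clamped with two upright cheeks, 40 mm wide (along x), round tops 75 mm above the table; each carries a round steel end cup facing the other. Either cup takes either pin. Nothing moves in use.
- cup_axis (a point): point on the end cups' common axis (the stand's y), 60 mm above the base's middle. From the middle between the cups their rims are 64 mm, their floors 70.5 mm and the cheeks' faces 74 mm away, but that middle is not this point: the saddle was clamped by hand anywhere within 10 mm either way along y. Each cup flares in from a mouth 20 mm wide to a bore 11.5 mm wide, 6.5 mm deep; rim 28 mm across.
- rest: fixed beech drying rest: base 66 x 104 x 10 mm with two V boards, 8 mm thick, 40 mm either side of its middle along y, up to 44 mm high; origin on the table under the middle. The roller lies in the Vs and lifts straight up; between the boards 72 mm of the sleeve are free.
- level_disc: round steel spirit level, 42 mm across, 12 mm high; origin under its centre; loose bystander
- headshell: matte black headshell with its cartridge, about 55 x 35 x 24 mm; origin on the table under it; loose bystander
- saucer: white porcelain saucer, 144 mm across, 18 mm high; origin under its centre; loose bystander
- tweezer_case: transparent plastic tweezer case, 150 x 30 x 16 mm, long along its x; origin under its centre; loose bystander
- fibre_brush: carbon-fibre record brush with an aluminium back, 95 mm long (along its y), 20 mm wide, 32 mm high; origin under its centre; loose bystander
- record_clamp: round aluminium record clamp, 72 mm across, 36 mm high; origin under its centre; loose bystander
- stylus_gauge: flat grey stylus force gauge, 75 x 45 x 18 mm; origin under its centre; loose bystander
Not all that is in view belongs to the job. Several things have the shape of the roller; the one meant has the colours described above.

How it is judged:
By the outcome, as a careful person would: the job done as asked, in the order asked, and still so for the second after the job is handed in, with the robot touching nothing.
It also fails if it takes over 53 s, if anything falls off the work surface, if the arm or the gripper's body presses on something with over 40 N, if the wrist force passes 120 N, or if a joint passes its speed limit or range.

## Working session

There is one attempt and no reset: what is moved stays moved. The work goes in short steps, Python scripts to look and compute and a shell command to move; the robot and the scene stay as the last step left them, time stands still between calls to the robot, and variables do not carry over. Pictures are saved under pics/ and viewed, and the job is handed in when it is done.

```bash
mkdir -p pics; ls; python3 - <<'E'
from bench import *
import cv2,pickle
print(sense())
for n in("scene","top"):
    s=snapshot(n); cv2.imwrite(f"pics/{n}0.png",s["frame"][:,:,::-1]); pickle.dump(s,open(f"{n}0.pkl","wb"))
    print(n,s["intrinsics"],s["dist"],s["extrinsics"])
E
```

```text
pics
{'time': 0.0, 'joint_pos': array([ 6.80441139e+01,  7.51473487e+00,  8.53306530e+01, -8.25429035e-04,
        8.72601034e+01, -4.89269768e+00]), 'qd': array([ 0.00372366,  0.05855353, -0.08737944, -0.10355415,  0.03383291,
        0.00345692]), 'joint_efforts': array([ 4.15105296e-04, -5.69375253e+01, -5.00582600e+01, -1.64774301e-04,
        1.37943242e-02,  2.52898792e-05]), 'tool_pos': array([175.82922131, 573.0828135 , 230.23514352]), 'tcp_rot': array([-1.79894823e+02, -8.17593447e-03,  1.62936844e+02]), 'ft_force': array([ 0.82625647, -0.61169502,  0.06191082]), 'wrist_torque': array([0.01515677, 0.03492369, 0.01349807]), 'finger_gap': 85.28940237573508}
scene [[468.50535911   0.         275.20820389]
 [  0.         468.50535911 210.97685748]
 [  0.           0.           1.        ]] [-0.00325609  0.          0.          0.          0.        ] [[ 7.30508606e-01 -5.40290178e-01  4.17664578e-01  1.02733081e+03]
 [ 6.82697266e-01  5.92808571e-01 -4.27203045e-01 -4.02818460e+02]
 [-1.67815322e-02  5.97213966e-01  8.01906390e-01  9.88514395e+02]
 [ 0.00000000e+00  0.00000000e+00  0.00000000e+00  1.00000000e+00]]
top [[512.55985487   0.         274.89995966]
 [  0.         512.55985487 213.09164973]
 [  0.           0.           1.        ]] [-0.0041327  0.         0.         0.         0.       ] [[-2.37716818e-02  9.88382216e-01 -1.50118295e-01  3.47189200e+02]
 [-9.99703464e-01 -2.42950779e-02 -1.65329842e-03  5.97852418e+01]
 [-5.28122643e-03  1.50034478e-01  9.88666660e-01  1.39792156e+03]
 [ 0.00000000e+00  0.00000000e+00  0.00000000e+00  1.00000000e+00]]
```

View pics/scene0.png

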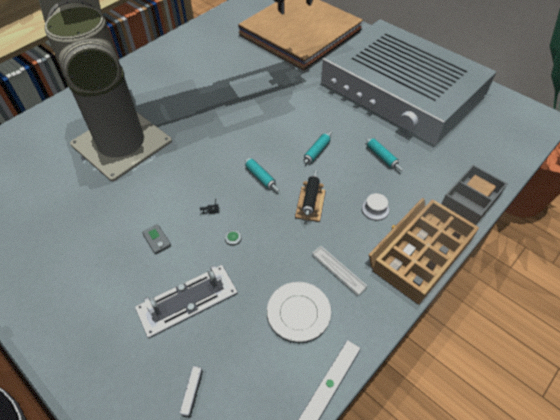

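View pics/top0.png

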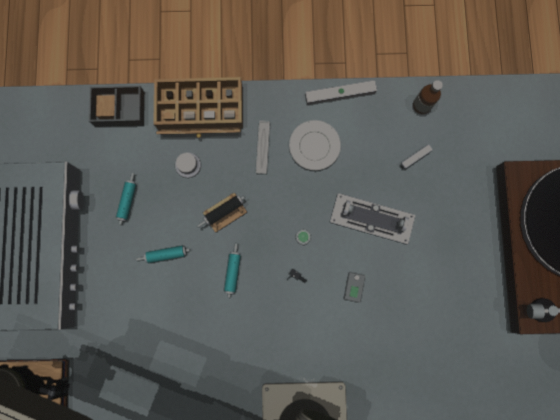

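The roller-shaped things are three teal ones (scene (261,174), (317,148), (383,155)) and one black one, at scene (311,195) and top (222,211). The black one fits: it has a black sleeve and lies on the beech rest. The stand is at scene (187,298) and top (373,218). Next I'll confirm this in crops.

```bash
python3 - <<'E'
import cv2,pickle,numpy as np
s=cv2.imread("pics/scene0.png");t=cv2.imread("pics/top0.png")
def c(i,x,y,w,h,f): return cv2.resize(i[y:y+h,x:x+w],None,fx=f,fy=f,interpolation=cv2.INTER_CUBIC)
a=np.hstack([c(t,190,180,66,60,6),c(s,285,165,60,60,6)])
b=np.hstack([c(t,325,185,98,66,4),c(s,130,255,112,84,3.5)[:264]])
cv2.imwrite("pics/roller_crop.png",a);cv2.imwrite("pics/stand_crop.png",b);print(a.shape,b.shape)
E
```

```text
(360, 756, 3) (264, 784, 3)
```

View pics/roller_crop.png

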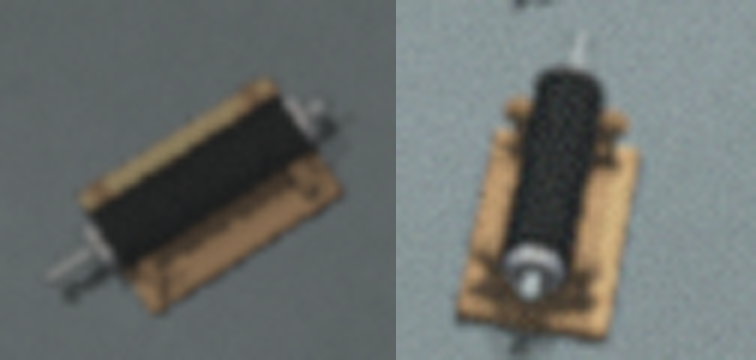

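View pics/stand_crop.png

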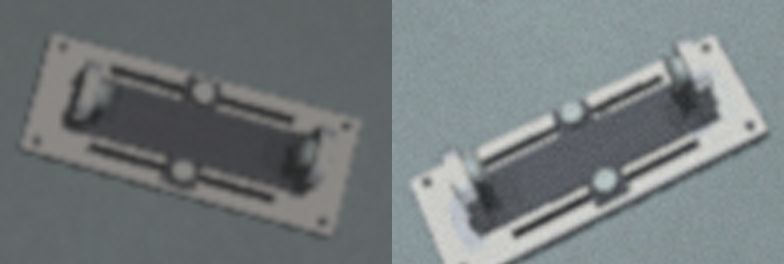

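The crops confirm it: black sleeve, aluminium caps, steel pins, on the beech rest. The longer, sprung pin ends near top (199,226) and points up in the scene view. Now I'll measure.

```bash
cat > h.py <<'E'
import numpy as np,cv2,pickle
def load(n): return pickle.load(open(n,"rb"))
def ray(s,p):
    u=cv2.undistortPoints(np.array([[p]],float),s["intrinsics"],np.array(s["dist"]))[0,0]
    E=s["extrinsics"];d=E[:3,:3]@np.array([u[0],-u[1],-1.]);return E[:3,3],d/np.linalg.norm(d)
def onz(s,p,z):
    o,d=ray(s,p);return o+d*(z-o[2])/d[2]
def tri(s,p,t,q):
    o1,d1=ray(s,p);o2,d2=ray(t,q)
    A=np.array([d1,-d2]).T;k=np.linalg.lstsq(A,o2-o1,rcond=None)[0]
    a=o1+k[0]*d1;b=o2+k[1]*d2;return (a+b)/2,np.linalg.norm(a-b)
def proj(s,P):
    E=s["extrinsics"];c=E[:3,:3].T@(np.array(P,float)-E[:3,3]);c=c*[1,-1,-1]
    return cv2.projectPoints(c[None],np.zeros(3),np.zeros(3),s["intrinsics"],np.array(s["dist"]))[0].ravel()
E
python3 - <<'E'
from h import *
T=load("top0.pkl");S=load("scene0.pkl")
for nm,s,(x,y,w,h) in(("top",T,(190,180,66,60)),("scene",S,(285,165,60,60))):
    f=s["frame"];v=f.max(2).astype(int)
    m=((v<45 if nm=="top" else v<60)).astype(np.uint8);mm=np.zeros_like(m);mm[y:y+h,x:x+w]=m[y:y+h,x:x+w]
    mm=cv2.morphologyEx(mm,cv2.MORPH_OPEN,np.ones((3,3)))
    n,l,st,c=cv2.connectedComponentsWithStats(mm);i=1+st[1:,4].argmax()
    r=cv2.minAreaRect(cv2.findContours((l==i).astype(np.uint8),0,1)[0][0]);print(nm,st[i],c[i],r, onz(s,r[0],46))
    b=cv2.boxPoints(r);print(b.round(1).tolist())
    for p in b: print(onz(s,p,46).round(1))
# stand base: bright mask
for nm,s,(x,y,w,h) in(("top",T,(320,180,105,72)),("scene",S,(125,255,120,85))):
    f=s["frame"].astype(int);g=cv2.cvtColor(s["frame"],cv2.COLOR_RGB2HSV)
    print(nm,"bg",f[y+2,x+2],"base",f[200 if nm=='top' else 310,345 if nm=='top' else 150])
E
```

```text
top [207 197  34  27 376] [223.08510638 210.08510638] ((223.19644165039062, 210.13555908203125), (10.718951225280762, 36.04325485229492), 57.80426788330078) [563.84432182 199.95335205  46.        ]
[[205.10000610351562, 215.1999969482422], [235.60000610351562, 196.0], [241.3000030517578, 205.10000610351562], [210.8000030517578, 224.3000030517578]]
[551.3 248.4  46. ]
[601.4 166.4  46. ]
[576.4 151.4  46. ]
[526.6 233.3  46. ]
scene [304 178  15  28 296] [311.08783784 191.31756757] ((311.23406982421875, 191.22830200195312), (11.632375717163086, 27.5983829498291), 8.746162414550781) [561.82259842 208.57409682  46.        ]
[[303.3999938964844, 204.0], [307.6000061035156, 176.6999969482422], [319.1000061035156, 178.5], [314.8999938964844, 205.8000030517578]]
[574.1 163.5  46. ]
[522.5 239.8  46. ]
[549.  255.5  46. ]
[599.3 178.8  46. ]
top bg [ 95 102 101] base [137 134 131]
scene bg [128 142 144] base [155 159 165]
```

```bash
python3 - <<'E'
from h import *
T=load("top0.pkl");S=load("scene0.pkl")
def c(i,x,y,w,h,f):
    o=cv2.resize(i[y:y+h,x:x+w],None,fx=f,fy=f,interpolation=cv2.INTER_CUBIC)
    o=cv2.convertScaleAbs(o,alpha=1.4)
    for k in range(0,w,10): cv2.putText(o,str(x+k),(k*f,10),0,.35,(255,255,0),1);cv2.line(o,(k*f,12),(k*f,18),(255,255,0),1)
    for k in range(0,h,10): cv2.putText(o,str(y+k),(0,k*f+4),0,.35,(255,255,0),1)
    return o[:,:,::-1]
cv2.imwrite("pics/st_top.png",c(T["frame"],325,190,96,56,8))
cv2.imwrite("pics/st_sc.png",c(S["frame"],132,262,108,74,7))
E
```

```text
(no output)
```

View pics/st_top.png

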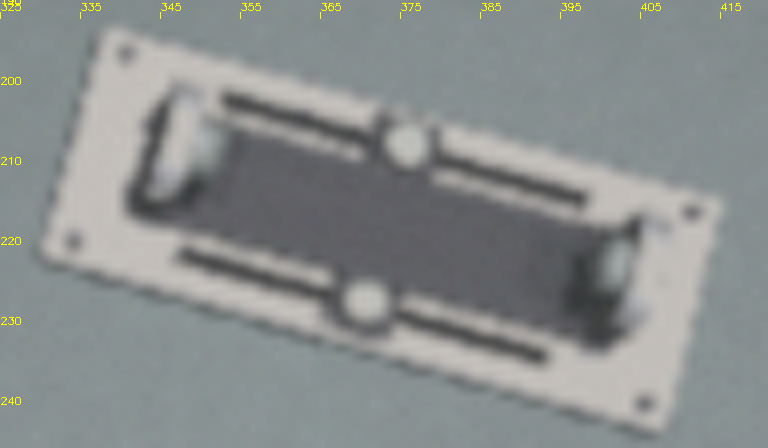

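View pics/st_sc.png

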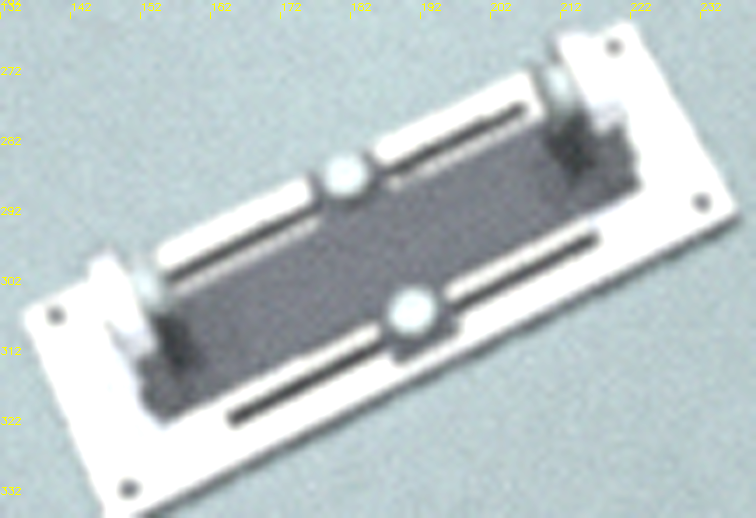

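The stand's base corners are clear in both views. In the top view they are near (338,193), (330,222.5), (407.5,244) and (415,215). The knobs are at top (376,208) and (371,228), and the cheeks at top (347,209) and (404,224).

```bash
python3 - <<'E'
from h import *
T=load("top0.pkl");S=load("scene0.pkl")
ct=[(338.1,193.1),(330.3,222.5),(407.5,244),(415.3,215)]
cs=[(147,335.1),(135.6,307),(221.3,265.1),(237.7,291.7)]
# top order TL,BL,BR,TR : +x+y, -x+y, -x-y,+x-y
for nm,s,c in(("top",T,ct),("sc",S,cs)):
    P=np.array([onz(s,p,12) for p in c]);print(nm,P.round(1).tolist(),"c",P.mean(0).round(1),[round(np.linalg.norm(P[i]-P[i-1]),1) for i in range(4)])
    r=cv2.minAreaRect(P[:,:2].astype(np.float32));print(r)
def k8(x,y): return (x/8+325,y/8+190)
def s7(x,y): return (x/7+132,y/7+262)
for a,b in (((408,145),(412,311)),((366,301),(344,176))):
    print("knob",tri(T,k8(*a),S,s7(*b)), )
print("alt",tri(T,k8(408,145),S,s7(344,176)),tri(T,k8(366,301),S,s7(412,311)))
# pin tips: top crop (6x from 190,180), scene crop (6x from 285,165, x offset 396)
q=lambda x,y:(x/6+190,y/6+180)
w=lambda x,y:((x-396)/6+285,y/6+165)
print("sprung tip",tri(T,q(48,278),S,w(583,36)),"fixed tip",tri(T,q(330,105),S,w(530,292)))
print("sprung tip on 46",onz(T,q(48,278),46),onz(S,w(583,36),46),"fixed",onz(T,q(330,105),46),onz(S,w(530,292),46))
E
```

```text
top [[608.9, -112.9, 12.0], [528.0, -88.3, 12.0], [464.2, -294.8, 12.0], [542.9, -321.0, 12.0]] c [ 536.  -204.2   12. ] [np.float64(218.3), np.float64(84.6), np.float64(216.1), np.float64(83.0)]
((535.6036376953125, -204.16786193847656), (218.26174926757812, 84.63140869140625), 72.39887237548828)
sc [[542.5, -317.8, 12.0], [470.1, -294.3, 12.0], [533.7, -88.0, 12.0], [613.3, -110.6, 12.0]] c [ 539.9 -202.7   12. ] [np.float64(219.0), np.float64(76.2), np.float64(215.9), np.float64(82.8)]
((540.1753540039062, -201.96585083007812), (219.00253295898438, 82.73245239257812), 72.02766418457031)
knob (array([ 564.30951703, -211.48428596,   20.16926151]), np.float64(3.953107609222371))
knob (array([ 511.12955133, -194.7362201 ,   20.05739424]), np.float64(3.3226232365620394))
alt (array([ 550.43524196, -203.98124539,   87.21061263]), np.float64(9.363203381508422)) (array([ 524.06872725, -202.32868347,  -55.29416644]), np.float64(18.38192274503619))
sprung tip (array([523.86355878, 269.71531067,  43.82238588]), np.float64(5.168608256586387)) fixed tip (array([599.20656966, 144.0906319 ,  45.77475609]), np.float64(7.499845679480417))
sprung tip on 46 [521.87685471 267.37109955  46.        ] [526.39031353 270.45475209  46.        ] fixed [596.7028921  141.18209555  46.        ] [601.3848349  147.17124137  46.        ]
```

```bash
python3 -m creep '{"translation":[[0,0,0],[0,0,0],[0,0,0],[0,0,0],[0,0,0],[-40,10,0],[-40,10,0],[-40,10,0],[-40,10,0],[-40,10,0]],"rotation":[[0,0,0.146],[0,0,0.146],[0,0,0.146],[0,0,0.146],[0,0,0.146],[0,0,0],[0,0,0],[0,0,0],[0,0,0],[0,0,0]],"claw":[85,85,85,85,85,85,85,85,85,85]}' 60; python3 -m creep '{"translation":[[-40,10,0],[-40,10,0],[-40,12,0],[-40,12,0],[-40,12,0],[-40,12,0],[-40,12,0],[-30,12,0],[0,0,0],[0,0,0]],"rotation":[[0,0,0],[0,0,0],[0,0,0],[0,0,0],[0,0,0],[0,0,0],[0,0,0],[0,0,0],[0,0,0],[0,0,0]],"claw":[85,85,85,85,85,85,85,85,85,85]}'
```

```text
time: 1.1
tool_pos: [322.9, 426.7, 230.8]
tcp_rot: [-180.0, 0.0, 121.1]
ft_force: [0.6, 0.2, 0.3]
finger_gap: 84.9
time: 2.1
tool_pos: [561.0, 209.8, 230.5]
tcp_rot: [-179.9, -0.0, 121.0]
ft_force: [-0.5, 0.3, 0.6]
finger_gap: 85.1
```

```bash
python3 -m creep '{"translation":[[-5,-0.5,20],[-4.6,-0.6,30],[0,0,40],[0,0,30],[0,0,10],[0,0,0]],"rotation":[[0,0,0],[0,0,0],[0,0,0],[0,0,0],[0,0,0],[0,0,0]],"claw":[85,85,85,85,85,85]}'; python3 - <<'E'
from h import *
from bench import *
o=[]
for n in("scene","top"):
    s=snapshot(n); pickle.dump(s,open(n+"1.pkl","wb"))
    x,y=(270,140) if n=="scene" else (180,170)
    o.append(cv2.resize(s["frame"][y:y+80,x:x+80,::-1],None,fx=5,fy=5,interpolation=cv2.INTER_CUBIC))
cv2.imwrite("pics/g1.png",np.hstack(o))
st=sense();print(st["tool_pos"],st["joint_pos"])
print(proj(load("scene1.pkl"),st["tool_pos"]),proj(load("top1.pkl"),st["tool_pos"]))
E
```

```text
time: 2.7
tool_pos: [563.1, 202.1, 99.6]
tcp_rot: [-179.8, -0.1, 121.2]
ft_force: [-0.4, 0.4, 0.1]
finger_gap: 84.9
[565.76527844 202.38442972 103.09882778] [ 1.47925301e+01  1.28752264e+01  9.29324817e+01  4.19978044e-03
  7.40745114e+01 -1.63682374e+01]
[311.85785582 178.96034372] [219.90158033 205.94759674]
```

View pics/g1.png

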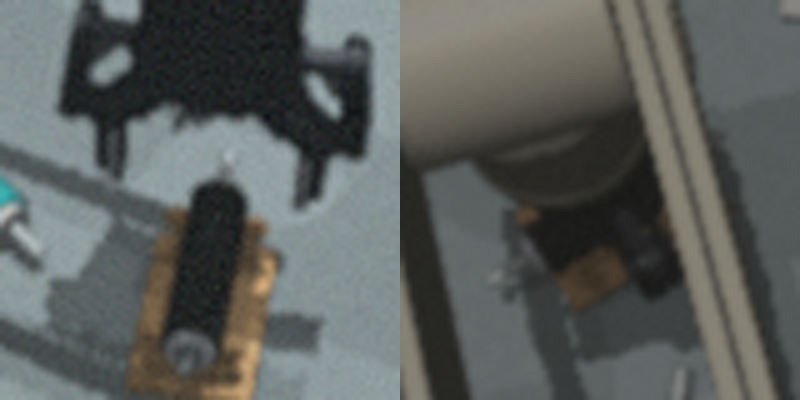

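The left crop (scene) shows both fingertips, at scene px (292,175) and (331,181), straddling the roller line. I'll use them to check the camera against the robot.

```bash
python3 -m creep '{"translation":[[0,0,0],[0,0,0]],"rotation":[[0,0,0],[0,0,0]],"claw":[85,85]}'; python3 - <<'E'
from h import *
from bench import *
o=[]
for i in range(4):
    s=snapshot("scene");st=sense();print(st["time"],st["tool_pos"].round(1),st["ft_force"].round(1))
pickle.dump(s,open("scene2.pkl","wb"))
x,y=275,155
o=cv2.resize(s["frame"][y:y+70,x:x+75,::-1],None,fx=8,fy=8,interpolation=cv2.INTER_CUBIC)
o=cv2.convertScaleAbs(o,alpha=1.5)
for k in range(0,75,10): cv2.putText(o,str(x+k),(k*8,10),0,.35,(0,0,255),1)
for k in range(0,70,10): cv2.putText(o,str(y+k),(0,k*8+4),0,.35,(0,0,255),1)
cv2.imwrite("pics/g2.png",o)
for z in(103,110,116): print(z,onz(s,(311.7,178),z), onz(s,(292.4,175),z),onz(s,(331,181),z))
E
```

```text
time: 3.0
tool_pos: [566.4, 202.0, 103.5]
tcp_rot: [179.8, 0.1, 121.1]
ft_force: [0.5, 0.6, 0.1]
finger_gap: 85.0
3.05 [566.2 201.9 103.1] [ 0.1 -0.2 -0.4]
3.1 [565.9 201.8 102.6] [-0.5  0.1 -0.5]
3.15 [565.7 201.7 102.3] [0.4 0.6 0.3]
3.2 [565.5 201.6 102. ] [-0.7  0.4 -0.5]
103 [563.39310761 204.57612953 103.        ] [521.35689322 179.72802343 103.        ] [604.93504474 229.13369006 103.        ]
110 [567.06053968 199.77466933 110.        ] [525.35662198 175.12298775 110.        ] [608.27408739 224.1381021  110.        ]
116 [570.20405288 195.65913201 116.        ] [528.78496091 171.17581431 116.        ] [611.13612394 219.85616956 116.        ]
```

View pics/g2.png

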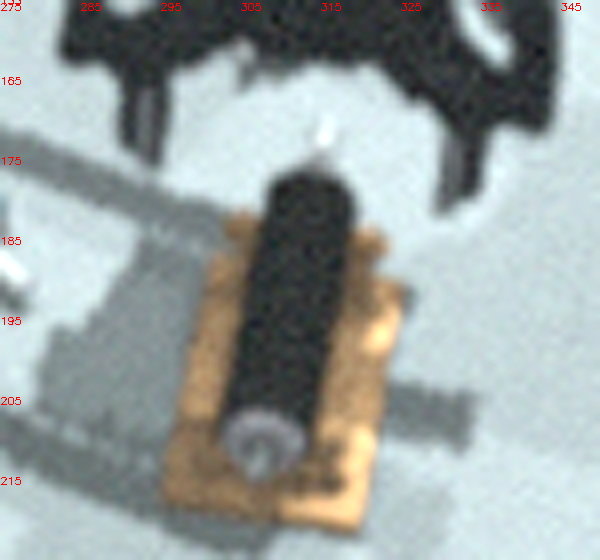

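The finger midline and the roller axis agree to about 1 mm. Descending to grasp.

```bash
python3 -m creep '{"translation":[[0,0,15],[0,0,20],[0,0,20],[0,0,14],[0,0,7],[0,0,0],[0,0,0]],"rotation":[[0,0,0],[0,0,0],[0,0,0],[0,0,0],[0,0,0],[0,0,0],[0,0,0]],"claw":[85,85,85,85,85,85,85]}'; python3 -m creep '{"translation":[[0,0,0],[0,0,0],[0,0,0],[0,0,0],[0,0,0],[0,0,0],[0,0,0],[0,0,0]],"rotation":[[0,0,0],[0,0,0],[0,0,0],[0,0,0],[0,0,0],[0,0,0],[0,0,0],[0,0,0]],"claw":[70,60,50,40,28,28,28,28]}' 60;python3 - <<'E'
from h import *
from bench import *
for i in range(2):
    s=snapshot("scene");st=sense();print(st["time"],st["tool_pos"].round(1),st["tcp_rot"].round(1),st["ft_force"].round(1),st["finger_gap"])
x,y=275,155
o=cv2.resize(s["frame"][y:y+70,x:x+75,::-1],None,fx=8,fy=8,interpolation=cv2.INTER_CUBIC)
cv2.imwrite("pics/g3.png",cv2.convertScaleAbs(o,alpha=1.5))
E
```

```text
time: 3.9
tool_pos: [565.6, 201.6, 25.8]
tcp_rot: [180.0, 0.0, 121.1]
ft_force: [-0.4, 0.1, 0.7]
finger_gap: 84.7
time: 4.7
tool_pos: [565.4, 201.6, 25.7]
tcp_rot: [180.0, 0.0, 121.1]
ft_force: [-1.7, -1.0, 5.0]
finger_gap: 30.5
4.75 [565.4 201.6  25.8] [180.    0.  121.1] [-1.2  0.2  5.5] 30.334469748626788
4.8 [565.4 201.7  25.8] [180.    0.  121.1] [-2.1  0.2  4.9] 30.201118335339608
```

View pics/g3.png

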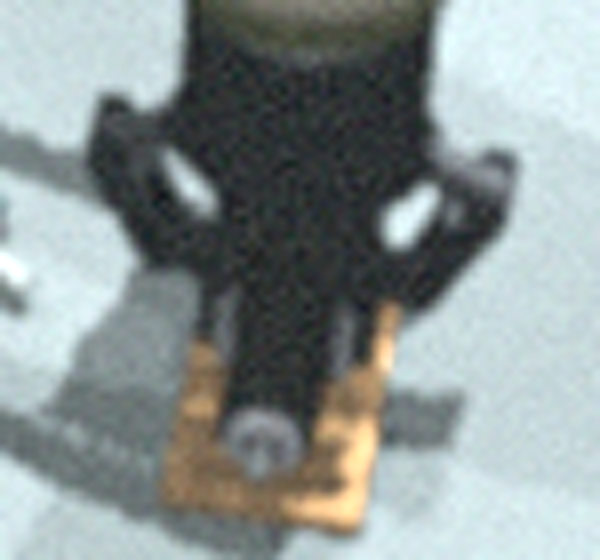

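```bash
python3 -m creep '{"translation":[[0,0,0],[0,0,0],[0,0,-2],[0,0,-5],[0,0,-10],[0,0,-20],[0,0,-30],[0,0,-30],[0,0,-23],[0,0,0]],"rotation":[[0,0,0],[0,0,0],[0,0,0],[0,0,0],[0,0,0],[0,0,0],[0,0,0],[0,0,0],[0,0,0],[0,0,0]],"claw":[15,15,15,15,15,15,15,15,15,15]}' 70;python3 - <<'E'
from h import *
from bench import *
s=snapshot("scene");st=sense();print(st["time"],st["tool_pos"].round(1),st["tcp_rot"].round(1),st["ft_force"].round(1),st["finger_gap"],st["wrist_torque"])
cv2.imwrite("pics/g4.png",cv2.convertScaleAbs(cv2.resize(s["frame"][110:240,240:380,::-1],None,fx=5,fy=5,interpolation=cv2.INTER_CUBIC),alpha=1.4))
E
```

```text
time: 5.8
tool_pos: [568.0, 202.3, 150.7]
tcp_rot: [179.6, 0.1, 121.1]
ft_force: [0.9, -0.5, -0.5]
finger_gap: 30.5
5.85 [566.7 201.9 148. ] [1.797e+02 1.000e-01 1.211e+02] [ 0.1  0.4 -2.2] 30.365653898277902 [ 0.00454026 -0.03617935  0.02391394]
```

View pics/g4.png

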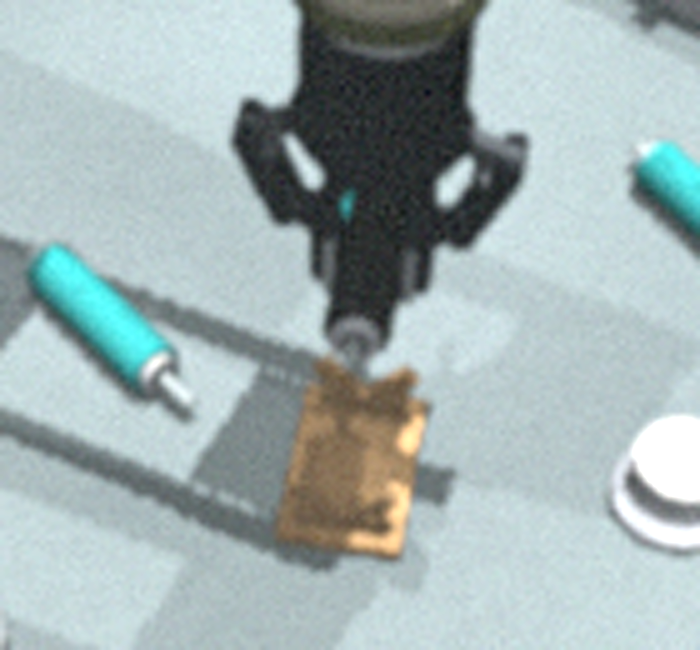

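Held: about 2 N of weight, no tilt, gap 30.4 mm. Now I'll measure where the cups sit along the stand, by marking a few computed points on enlarged crops.

```bash
python3 - <<'E'
from h import *
T=load("top0.pkl");S=load("scene0.pkl")
u=np.array([np.cos(np.radians(72.2)),np.sin(np.radians(72.2)),0]);
out=[]
for s,(x,y,w,h,f),C in((T,(325,190,96,56,8),[535.8,-204.2,0]),(S,(132,255,108,81,7),[539.9,-202.7,0])):
    o=cv2.resize(s["frame"][y:y+h,x:x+w],None,fx=f,fy=f,interpolation=cv2.INTER_CUBIC)[:,:,::-1]
    o=cv2.convertScaleAbs(o,alpha=1.2)
    for d,z,c in((64,74,(0,0,255)),(74,75,(0,255,0)),(-64,74,(0,0,255)),(-74,75,(0,255,0)),(0,12,(255,0,0)),(64,60,(0,255,255)),(-64,60,(0,255,255))):
        p=proj(s,np.array(C)+u*d+[0,0,z]);q=((p-[x,y]+.5)*f-.5).round().astype(int);cv2.circle(o,tuple(int(v) for v in q),3,c,-1);print(d,z,p.round(1))
    out.append(o)
cv2.imwrite("pics/chk_t.png",out[0]);cv2.imwrite("pics/chk_s.png",out[1])
E
```

```text
64 74 [353.3 208.5]
74 75 [349.7 207.4]
-64 74 [400.8 222.2]
-74 75 [404.7 223.2]
0 12 [372.7 218.6]
64 60 [352.6 209.3]
-64 60 [399.6 222.9]
64 74 [208.5 273.4]
74 75 [212.5 271.2]
-64 74 [154.  299.4]
-74 75 [149.5 301.3]
0 12 [186.5 298.9]
64 60 [209.3 276.5]
-64 60 [155.4 302.3]
```

View pics/chk_t.png

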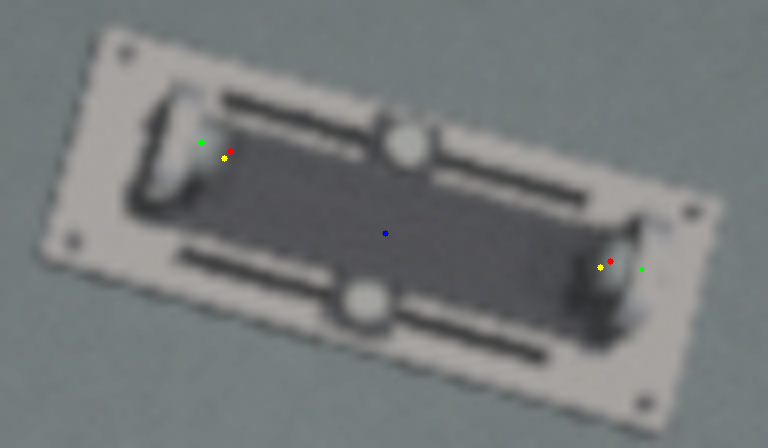

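View pics/chk_s.png

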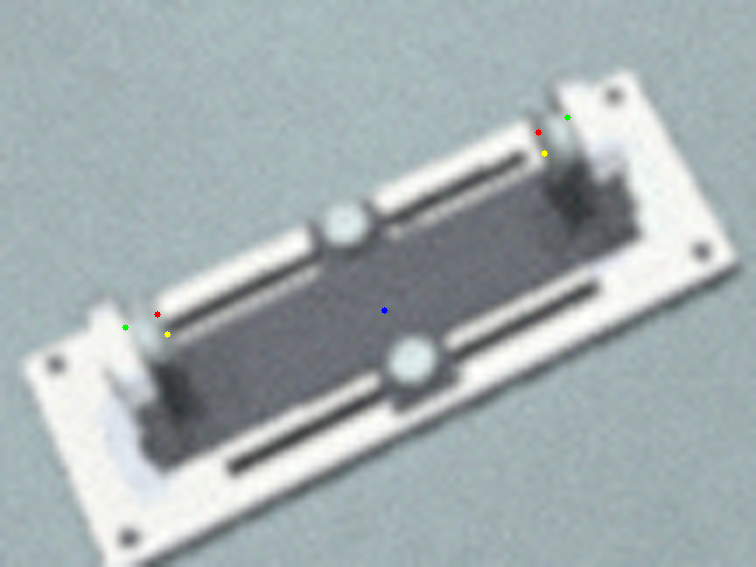

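The cups' middle comes out near (538,-203), within about 2 mm of the base's middle. I'll move over the stand, turn to yaw 72 and tilt the sprung end down 18°.

```bash
python3 -m creep '{"translation":[[-10,-7,0],[-23,-17,0],[-35,-25,0],[-42,-30,0],[-42,-30,0],[-42,-30,0],[-42,-30,0],[-40,-30,0],[-35,-25,0],[-23,-17,0]],"rotation":[[0,0,0],[0,0,0],[0,0,0],[0,0,0],[0,0,0],[0,0,0],[0,0,0],[0,0,0],[0,0,0],[0,0,0]],"claw":[15,15,15,15,15,15,15,15,15,15]}'; python3 -m creep '{"translation":[[-15,-10,0],[0,0,0],[0,0,0],[0,0,0],[0,0,0],[0,0,0],[0,0,0],[0,0,0],[0,0,0],[0,0,0]],"rotation":[[0,0,0.05],[0,0,0.13],[0,0,0.145],[0,0,0.145],[0,0,0.145],[0,0,0.145],[0,0,0.093],[0,-0.09,0],[0,-0.12,0],[0,-0.104,0]],"claw":[15,15,15,15,15,15,15,15,15,15]}';python3 -m creep '{"translation":[[0,0,0],[0,0,0],[0,0,0]],"rotation":[[0,0,0],[0,0,0],[0,0,0]],"claw":[15,15,15]}'
```

```text
time: 6.85
tool_pos: [529.4, -205.7, 143.1]
tcp_rot: [-179.9, -0.1, 121.0]
ft_force: [1.0, 1.4, -0.6]
finger_gap: 29.8
time: 7.85
tool_pos: [530.6, -220.4, 144.7]
tcp_rot: [180.0, 18.2, 72.1]
ft_force: [0.1, 0.3, -2.1]
finger_gap: 30.5
time: 8.15
tool_pos: [530.7, -220.7, 144.9]
tcp_rot: [-180.0, 17.9, 72.2]
ft_force: [0.9, -0.3, -1.4]
finger_gap: 30.4
```

```bash
python3 -m creep '{"translation":[[1.2,0.4,8],[2.5,0.7,16],[2.5,0.7,15],[0,0,0],[0,0,0],[0,0,0]],"rotation":[[0,0,0],[0,0,0],[0,0,0],[0,0,0],[0,0,0],[0,0,0]],"claw":[15,15,15,15,15,15]}';cat > look.py <<'E'
from h import *
from bench import *
import sys
k=sys.argv[1]
for n,(x,y,w,h,f) in(("scene",(125,205,125,95,6)),("top",(325,170,100,75,7))):
    s=snapshot(n);pickle.dump(s,open(n+k+".pkl","wb"))
    o=cv2.resize(s["frame"][y:y+h,x:x+w,::-1],None,fx=f,fy=f,interpolation=cv2.INTER_CUBIC)
    o=cv2.convertScaleAbs(o,alpha=1.3)
    for j in range(0,w,10): cv2.putText(o,str(x+j),(j*f,10),0,.35,(0,0,255),1)
    for j in range(0,h,10): cv2.putText(o,str(y+j),(0,j*f+4),0,.35,(0,0,255),1)
    cv2.imwrite(f"pics/{n}_{k}.png",o)
st=sense();print(st["time"],st["tool_pos"].round(1),st["tcp_rot"].round(1),st["ft_force"].round(1))
E
python3 look.py a
```

```text
time: 8.75
tool_pos: [531.1, -227.0, 106.5]
tcp_rot: [180.0, 18.0, 72.2]
ft_force: [0.2, -0.2, -0.6]
finger_gap: 30.0
8.85 [ 531.5 -227.   107.1] [179.9  18.   72.2] [-0.7 -0.2 -1.3]
```

View pics/scene_a.png

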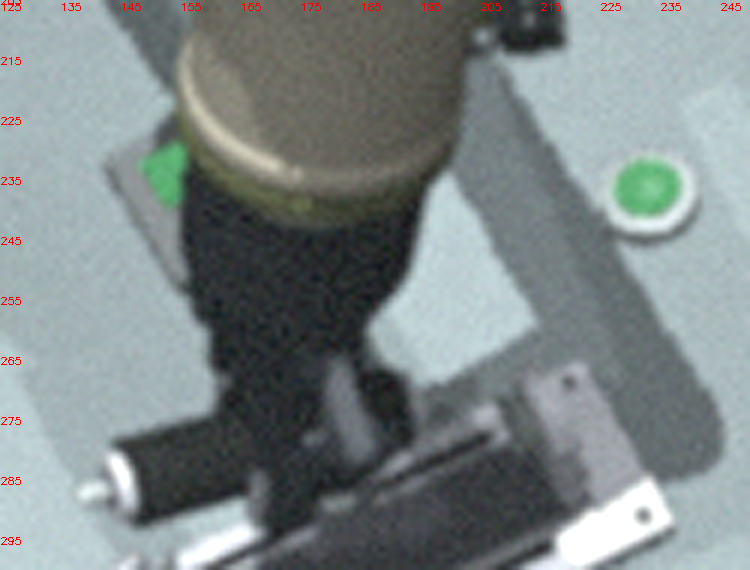

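View pics/top_a.png

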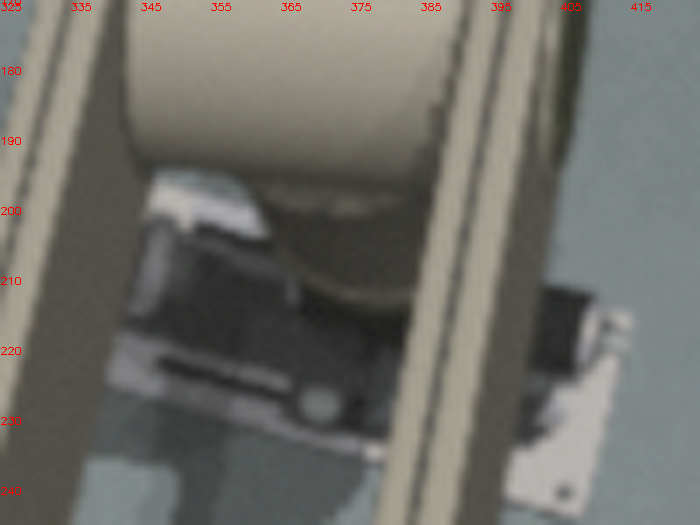

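The fixed pin is visible at scene (139,287) and top (412,217). The sprung end is dark against the saddle. I'll compare the expected projections.

```bash
cat > pose.py <<'E'
from h import *
from scipy.spatial.transform import Rotation as R
def pts(pos,rpy):
    M=R.from_euler("xyz",rpy,degrees=True).as_matrix();O=np.array(pos)+M@[0,0,-20.3]
    return O,O+81*M[:,0],O-67*M[:,0],O+55*M[:,0]
E
python3 - <<'E'
from pose import *
S=load("scenea.pkl");T=load("topa.pkl")
r=pts([531.2,-227,106.6],[180,18,72.2])
for n,p in zip(("O","spr","fix","cap"),r): print(n,p.round(1),proj(S,p).round(1),proj(T,p).round(1))
x,y,f=175,235,12
o=cv2.resize(S["frame"][y:y+50,x:x+60,::-1],None,fx=f,fy=f,interpolation=cv2.INTER_CUBIC)
cv2.imwrite("pics/dark.png",cv2.convertScaleAbs(o,alpha=2.5))
E
```

```text
O [ 533.1 -221.   125.9] [168.4 278.4] [387.8 213.2]
spr [ 556.7 -147.7  100.9] [204.  268.3] [356.6 206.3]
fix [ 513.6 -281.7  146.6] [136.7 287.3] [414.6 219.2]
cap [ 549.1 -171.2  108.9] [192.9 271.5] [366.4 208.5]
```

View pics/dark.png

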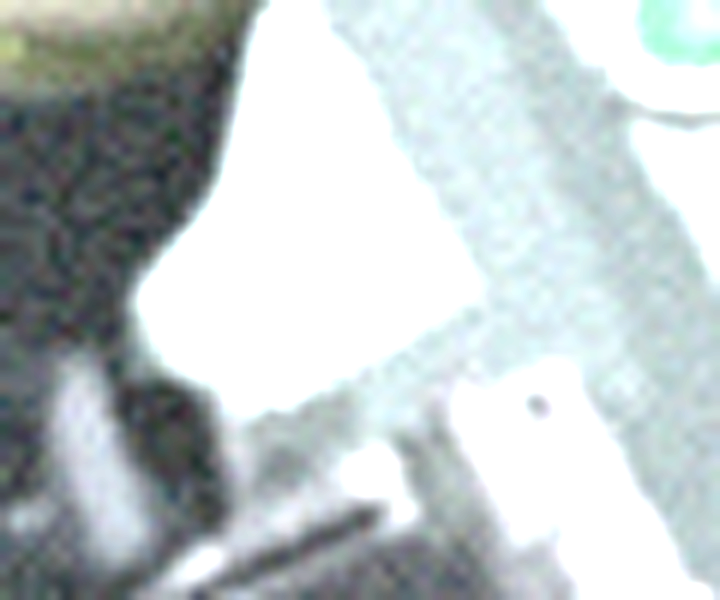

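```bash
python3 - <<'E'
from pose import *
S=load("scenea.pkl");T=load("topa.pkl")
M=pts([531.2,-227,106.6],[180,18,72.2]);ax=(M[1]-M[2])/148
o=[]
for s,(x,y) in((S,(125,265)),(T,(385,195))):
    f=10;i=cv2.convertScaleAbs(cv2.resize(s["frame"][y:y+40,x:x+40,::-1],None,fx=f,fy=f,interpolation=cv2.INTER_CUBIC),alpha=1.6)
    for d,c in((-67,(0,0,255)),(-55,(0,255,0)),(-50,(255,0,0))):
        p=(proj(s,M[0]+d*ax)-[x,y]+.5)*f;cv2.circle(i,(int(p[0]),int(p[1])),3,c,-1)
    o.append(i)
cv2.imwrite("pics/fx.png",np.hstack(o))
E
```

```text
(no output)
```

View pics/fx.png

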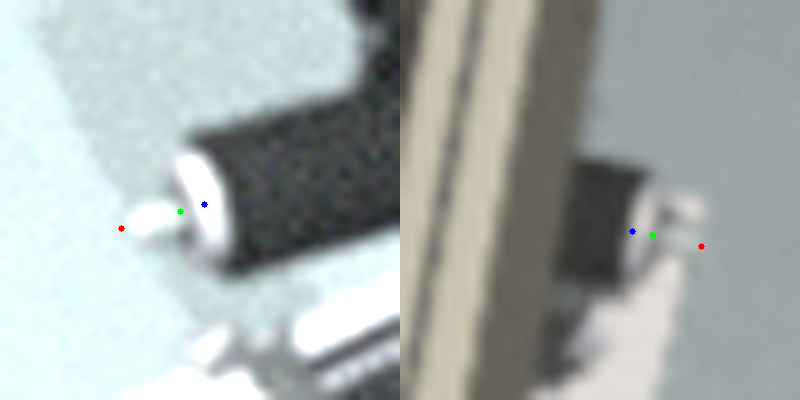

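Predicted and seen fixed-end points agree to about 1 px. The roller sits about 2 mm towards +s in the grip. I'll lower so the sprung tip reaches cup height, just inside the rim.

```bash
python3 -m creep '{"translation":[[2,0,7],[3,0,12],[3,0,12],[2.6,0,8],[0,0,0],[0,0,0],[0,0,0]],"rotation":[[0,0,0],[0,0,0],[0,0,0],[0,0,0],[0,0,0],[0,0,0],[0,0,0]],"claw":[15,15,15,15,15,15,15]}';python3 look.py b; python3 - <<'E'
from pose import *
from bench import *
st=sense()
r=pts(st["tool_pos"],st["tcp_rot"])
o=[]
for n,(x,y) in(("scene",(180,250)),("top",(330,190))):
    s=load(n+"b.pkl");print([proj(s,p).round(1).tolist() for p in r],r[1].round(1))
    f=10;o.append(cv2.convertScaleAbs(cv2.resize(s["frame"][y:y+40,x:x+40,::-1],None,fx=f,fy=f,interpolation=cv2.INTER_CUBIC),alpha=2))
cv2.imwrite("pics/tip_b.png",np.hstack(o))
E
```

```text
time: 9.55
tool_pos: [530.7, -228.9, 66.4]
tcp_rot: [180.0, 18.0, 72.2]
ft_force: [0.1, -0.2, -1.6]
finger_gap: 30.0
9.65 [ 530.9 -229.    66.6] [179.9  18.   72.2] [-0.5 -0.1 -0.5]
[[171.3, 287.8], [205.7, 277.7], [140.7, 296.8], [194.9, 280.9]] [ 556.3 -149.6   60.9]
[[385.2, 215.6], [355.0, 208.9], [411.3, 221.5], [364.6, 211.0]] [ 556.3 -149.6   60.9]
```

View pics/tip_b.png

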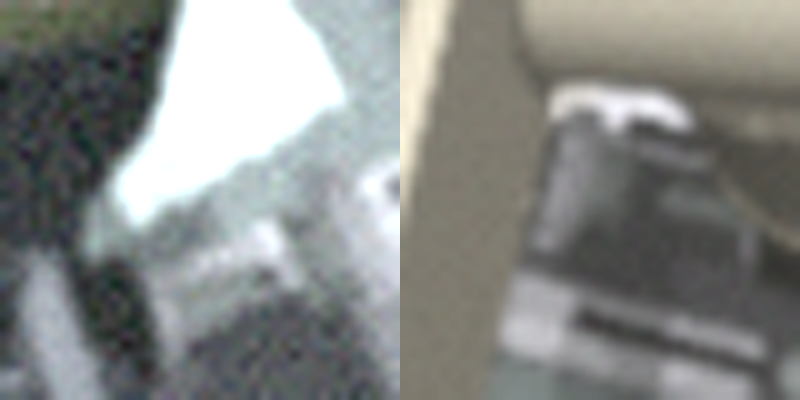

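View pics/scene_b.png

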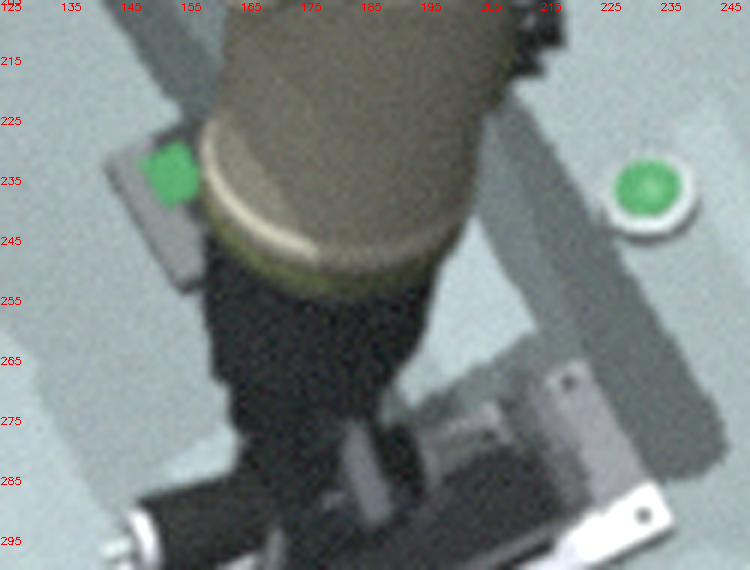

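The top crop shows the sprung pin at about (357–362, 210), in line with the cup centre at about (353,208.5). I'll advance slowly along +s, watching the force.

```bash
python3 -m creep '{"translation":[[0.95,0,-0.31],[1.43,0,-0.46],[1.43,0,-0.46],[0.95,0,-0.31],[0.95,0,-0.31],[0,0,0]],"rotation":[[0,0,0],[0,0,0],[0,0,0],[0,0,0],[0,0,0],[0,0,0]],"claw":[15,15,15,15,15,15]}';for i in 1 2; do python3 -m creep '{"translation":[[0.95,0,-0.31],[0.95,0,-0.31],[0,0,0]],"rotation":[[0,0,0],[0,0,0],[0,0,0]],"claw":[15,15,15]}'; done
```

```text
time: 10.25
tool_pos: [532.2, -222.9, 65.9]
tcp_rot: [-180.0, 18.0, 72.3]
ft_force: [-0.0, -0.2, -0.6]
finger_gap: 29.8
time: 10.55
tool_pos: [532.8, -221.0, 65.9]
tcp_rot: [-180.0, 18.0, 72.2]
ft_force: [-0.6, -0.1, -1.7]
finger_gap: 30.2
time: 10.85
tool_pos: [533.4, -219.2, 65.9]
tcp_rot: [180.0, 18.0, 72.2]
ft_force: [-0.7, -0.2, -1.3]
finger_gap: 30.0
```

```bash
for i in 1 2; do python3 -m creep '{"translation":[[0.95,0,-0.31],[0.95,0,-0.31],[0,0,0]],"rotation":[[0,0,0],[0,0,0],[0,0,0]],"claw":[15,15,15]}'; done;python3 -c "
from bench import *
s=sense();print(s['ft_force'],s['wrist_torque'])"
```

```text
time: 11.15
tool_pos: [534.0, -217.2, 65.9]
tcp_rot: [-180.0, 18.0, 72.2]
ft_force: [-0.4, -0.1, -2.0]
finger_gap: 29.9
time: 11.45
tool_pos: [534.6, -215.3, 65.9]
tcp_rot: [180.0, 18.0, 72.2]
ft_force: [-0.7, 0.3, -1.1]
finger_gap: 30.1
[-0.66587616  0.27978729 -1.13222   ] [ 0.18245454 -0.06890222 -0.00586215]
```

```bash
for i in 1 2; do python3 -m creep '{"translation":[[0.95,0,-0.31],[0.95,0,-0.31],[0,0,0]],"rotation":[[0,0,0],[0,0,0],[0,0,0]],"claw":[15,15,15]}'; done;python3 look.py c; python3 -c "
from bench import *
s=sense();print(s['ft_force'],s['wrist_torque'])
from pose import *
o=[]
for n,(x,y) in (('scene',(180,250)),('top',(330,190))):
    s=load(n+'c.pkl')
    f=10;o.append(cv2.convertScaleAbs(cv2.resize(s['frame'][y:y+40,x:x+40,::-1],None,fx=f,fy=f,interpolation=cv2.INTER_CUBIC),alpha=2))
cv2.imwrite('pics/tip_c.png',np.hstack(o))"
```

```text
time: 11.75
tool_pos: [535.1, -213.8, 66.0]
tcp_rot: [-180.0, 18.0, 72.2]
ft_force: [-0.2, -1.9, -0.4]
finger_gap: 30.4
time: 12.05
tool_pos: [535.7, -211.8, 65.9]
tcp_rot: [-180.0, 18.0, 72.2]
ft_force: [-0.4, -3.5, -1.3]
finger_gap: 30.4
12.15 [ 535.7 -211.8   65.9] [-180.    18.    72.2] [-0.8 -2.4 -1.7]
[-0.8286155  -2.40957788 -1.7009592 ] [-0.33834939  0.15566323 -0.02272009]
```

View pics/tip_c.png

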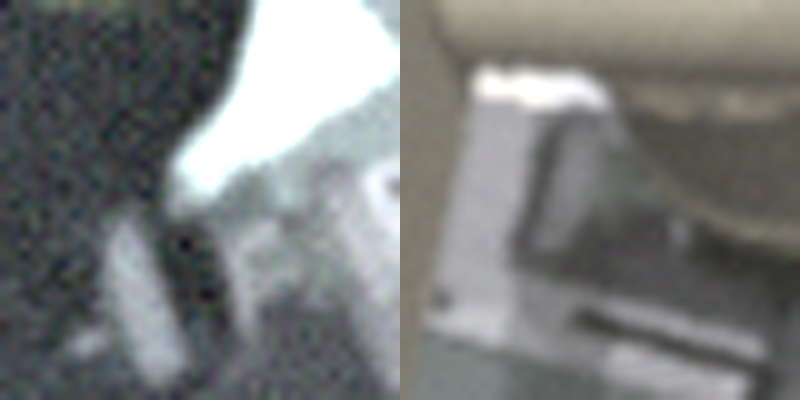

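Contact: the force began at TCP y≈-214 and is about 3 N, purely along the axis, so the pin is on the cup floor (2 mm in). Next I'll press while easing the tilt from 18° to 11°, aiming for about 10 mm compression.

```bash
python3 -m creep '{"translation":[[1.37,0,1.12],[1.35,0,1.14],[1.33,0,1.16],[1.31,0,1.18]],"rotation":[[0,0.0153,0],[0,0.0153,0],[0,0.0153,0],[0,0.0153,0]],"claw":[15,15,15,15]}';python3 -m creep '{"translation":[[1.29,0,1.2],[1.27,0,1.22],[1.25,0,1.25],[1.23,0,1.27],[0,0,0]],"rotation":[[0,0.0153,0],[0,0.0153,0],[0,0.0153,0],[0,0.0153,0],[0,0,0]],"claw":[15,15,15,15,15]}'; python3 look.py d
```

```text
time: 12.55
tool_pos: [536.8, -208.3, 59.9]
tcp_rot: [-180.0, 14.4, 72.2]
ft_force: [-1.6, -4.7, -1.2]
finger_gap: 30.6
time: 13.05
tool_pos: [537.8, -205.3, 54.0]
tcp_rot: [180.0, 11.0, 72.2]
ft_force: [-2.9, -5.9, -0.5]
finger_gap: 30.3
13.15 [ 537.9 -205.2   54.2] [180.   11.   72.2] [-2.2 -6.2 -0.4]
```

View pics/scene_d.png

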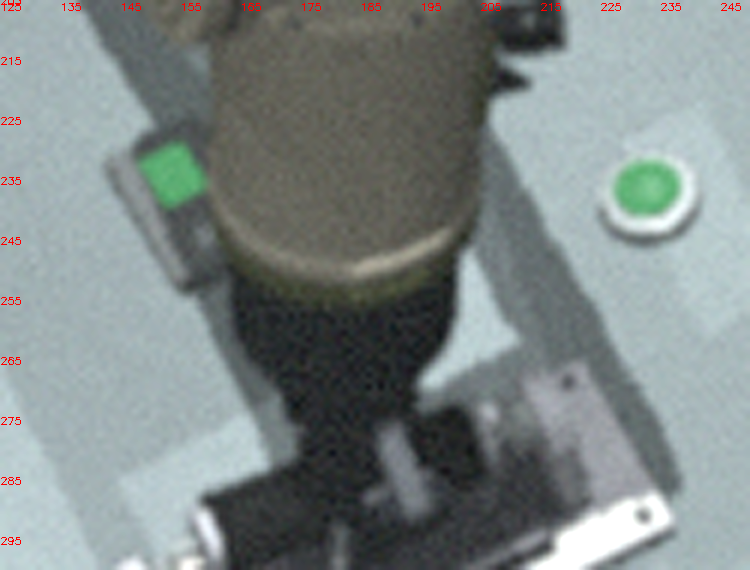

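View pics/top_d.png

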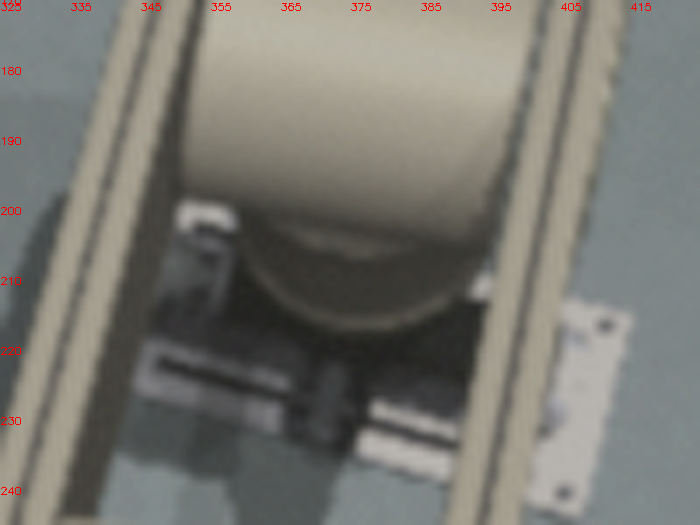

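The axial force is about 6.5 N, matching about 9 mm of compression. The fixed end is above its cheek. Pressing further and easing the tilt to 8°.

```bash
python3 -m creep '{"translation":[[1.15,0,0.74],[1.15,0,0.75],[1.14,0,0.76],[1.14,0,0.77],[1.13,0,0.78],[0,0,0]],"rotation":[[0,0.0105,0],[0,0.0105,0],[0,0.0105,0],[0,0.0105,0],[0,0.0105,0],[0,0,0]],"claw":[15,15,15,15,15,15]}'; python3 look.py e; python3 look.py e
```

```text
time: 13.75
tool_pos: [539.3, -200.9, 49.5]
tcp_rot: [180.0, 8.0, 72.2]
ft_force: [-3.7, -8.0, -0.0]
finger_gap: 30.4
13.85 [ 539.3 -200.9   49.5] [180.    8.   72.2] [-3.2 -8.  -0.9]
13.95 [ 539.3 -200.8   49.5] [180.    8.   72.2] [-3.5 -8.  -1.3]
```

```bash
python3 - <<'E'
from pose import *
s=load("scenee.pkl");x,y,f=130,255,8
o=cv2.resize(s["frame"][y:y+60,x:x+95,::-1],None,fx=f,fy=f,interpolation=cv2.INTER_CUBIC)
cv2.imwrite("pics/sc_e.png",cv2.convertScaleAbs(o,alpha=1.5))
E
```

```text
(no output)
```

View pics/sc_e.png

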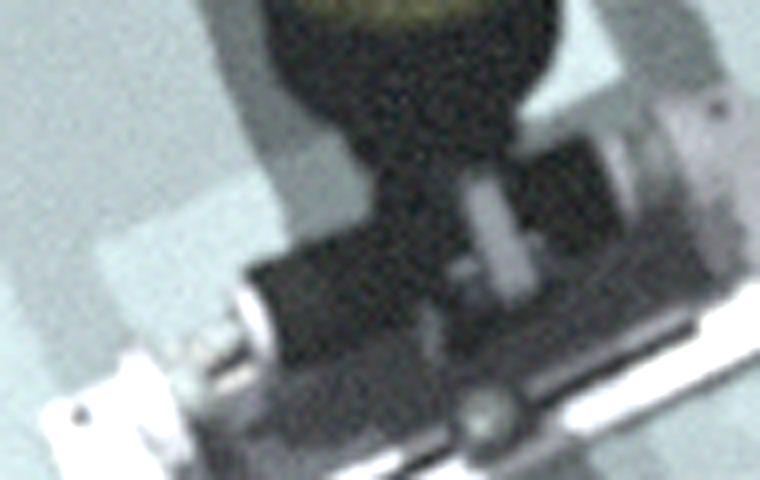

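The axial force is 8.7 N, so compression is about 13.5 mm by both force and position. I'll press 1.2 mm more and check before rotating down.

```bash
python3 -m creep '{"translation":[[0.7,0,-0.1],[0.5,0,-0.07],[0,0,0],[0,0,0]],"rotation":[[0,0,0],[0,0,0],[0,0,0],[0,0,0]],"claw":[15,15,15,15]}'; python3 look.py f;python3 look.py f
```

```text
time: 14.35
tool_pos: [539.7, -199.8, 49.5]
tcp_rot: [180.0, 8.0, 72.2]
ft_force: [-3.8, -8.5, -0.4]
finger_gap: 30.0
14.45 [ 539.7 -199.8   49.5] [180.    8.   72.2] [-2.9 -8.7  0.6]
14.55 [ 539.7 -199.8   49.5] [180.    8.   72.2] [-3.9 -8.6 -1.1]
```

The axial force is 9.3 N, about 14.6 mm, which is on target. Rotating the fixed pin down, in two halves.

```bash
python3 -m creep '{"translation":[[0.5,0,1.34],[0.48,0,1.35],[0.45,0,1.36],[0.42,0,1.37],[0,0,0]],"rotation":[[0,0.02,0],[0,0.02,0],[0,0.02,0],[0,0.02,0],[0,0,0]],"claw":[15,15,15,15,15]}'; python3 look.py g;  python3 - <<'E'
from pose import *
s=load("sceneg.pkl");x,y,f=130,255,8
o=cv2.resize(s["frame"][y:y+60,x:x+95,::-1],None,fx=f,fy=f,interpolation=cv2.INTER_CUBIC)
cv2.imwrite("pics/sc_g.png",cv2.convertScaleAbs(o,alpha=1.5))
E
```

```text
time: 15.05
tool_pos: [539.9, -199.0, 43.7]
tcp_rot: [180.0, 3.4, 72.2]
ft_force: [-3.8, -8.2, -1.4]
finger_gap: 30.1
15.15 [ 540.  -198.8   43.8] [180.    3.4  72.2] [-4.2 -8.1 -0.8]
```

View pics/sc_g.png

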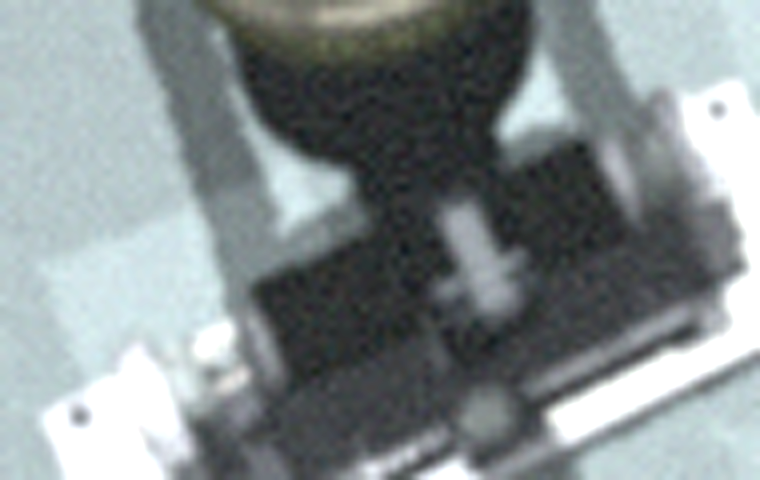

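No vertical reaction, and the pin is passing inside the rim. Finishing the rotation.

```bash
python3 -m creep '{"translation":[[0.58,0,1.34],[0.54,0,1.36],[0.5,0,1.37],[0,0,0],[0,0,0]],"rotation":[[0,0.0198,0],[0,0.0198,0],[0,0.0198,0],[0,0,0],[0,0,0]],"claw":[15,15,15,15,15]}'; python3 look.py h;python3 look.py h;  python3 - <<'E'
from pose import *
o=[]
for n,(x,y) in(("scene",(130,255)),("top",(335,195))):
    s=load(n+"h.pkl");f=8 if n=="scene" else 4
    i=cv2.resize(s["frame"][y:y+60,x:x+95,::-1],None,fx=f,fy=f,interpolation=cv2.INTER_CUBIC)
    cv2.imwrite(f"pics/{n}_h2.png",cv2.convertScaleAbs(i,alpha=1.5))
E
```

```text
time: 15.65
tool_pos: [540.4, -197.5, 39.7]
tcp_rot: [180.0, 0.0, 72.2]
ft_force: [-4.0, -8.9, -1.0]
finger_gap: 30.5
15.75 [ 540.5 -197.4   39.7] [180.    0.   72.2] [-4.4 -8.2 -1.2]
15.85 [ 540.5 -197.4   39.7] [1.80e+02 1.00e-01 7.22e+01] [-5.3 -8.7 -0.8]
```

View pics/scene_h2.png

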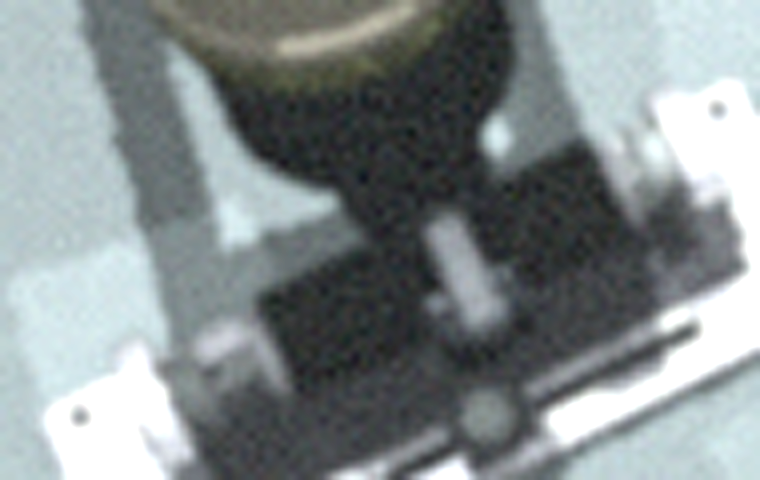

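Level between the cups at about 9.6 N, with a small sideways force of about 1.6 N. I'll let it back out along -s, easing 0.6 mm sideways.

```bash
python3 -m creep '{"translation":[[-0.8,-0.1,0],[-1,-0.1,0],[-1,-0.1,0],[-1,-0.1,0],[-1,-0.1,0],[-0.8,-0.1,0],[0,0,0]],"rotation":[[0,0,0],[0,0,0],[0,0,0],[0,0,0],[0,0,0],[0,0,0],[0,0,0]],"claw":[15,15,15,15,15,15,15]}'; python3 -c "
from bench import *
s=sense();print(s['ft_force'],s['tool_pos'],s['wrist_torque'])";python3 -m creep '{"translation":[[-0.5,0,0],[-0.5,0,0],[0,0,0]],"rotation":[[0,0,0],[0,0,0],[0,0,0]],"claw":[15,15,15]}'
```

```text
time: 16.55
tool_pos: [538.7, -202.2, 39.9]
tcp_rot: [179.9, 0.0, 72.2]
ft_force: [-2.0, -6.5, -1.8]
finger_gap: 30.0
[-2.01677155 -6.53338981 -1.81112372] [ 538.71892372 -202.21662533   39.87949989] [-1.05598868  0.30753525 -0.02353812]
time: 16.85
tool_pos: [538.5, -203.1, 39.9]
tcp_rot: [179.9, 0.0, 72.2]
ft_force: [-2.2, -6.1, -1.3]
finger_gap: 29.8
```

```bash
for i in 1 2 3; do python3 -m creep '{"translation":[[-0.4,0,0],[-0.4,0,0],[0,0,0]],"rotation":[[0,0,0],[0,0,0],[0,0,0]],"claw":[15,15,15]}' | grep -v gap; done
```

```text
time: 17.15
tool_pos: [538.3, -203.7, 39.9]
tcp_rot: [179.9, -0.0, 72.2]
ft_force: [-0.8, -5.7, -0.7]
time: 17.45
tool_pos: [538.1, -204.4, 39.9]
tcp_rot: [179.9, -0.0, 72.2]
ft_force: [-1.1, -5.9, -2.1]
time: 17.75
tool_pos: [537.8, -205.1, 39.9]
tcp_rot: [179.9, -0.0, 72.2]
ft_force: [-0.3, -4.9, -1.2]
```

```bash
for i in 1 2 3; do python3 -m creep '{"translation":[[-0.3,0,0],[-0.2,0,0],[0,0,0]],"rotation":[[0,0,0],[0,0,0],[0,0,0]],"claw":[15,15,15]}' | grep -v gap; done;python3 look.py i;  python3 - <<'E'
from pose import *
s=load("scenei.pkl");x,y,f=130,255,8
o=cv2.resize(s["frame"][y:y+60,x:x+95,::-1],None,fx=f,fy=f,interpolation=cv2.INTER_CUBIC)
cv2.imwrite("pics/sc_i.png",cv2.convertScaleAbs(o,alpha=1.5))
E
```

```text
time: 18.05
tool_pos: [537.7, -205.5, 39.9]
tcp_rot: [179.9, -0.0, 72.2]
ft_force: [-0.0, -5.4, -1.1]
time: 18.35
tool_pos: [537.6, -205.7, 39.8]
tcp_rot: [179.9, -0.0, 72.2]
ft_force: [-0.4, -4.7, -1.4]
time: 18.65
tool_pos: [537.4, -205.8, 39.8]
tcp_rot: [180.0, -0.0, 72.2]
ft_force: [0.4, -4.1, -1.2]
18.75 [ 537.4 -205.8   39.8] [180.   -0.   72.2] [ 0.7 -3.2 -0.4]
```

View pics/sc_i.png

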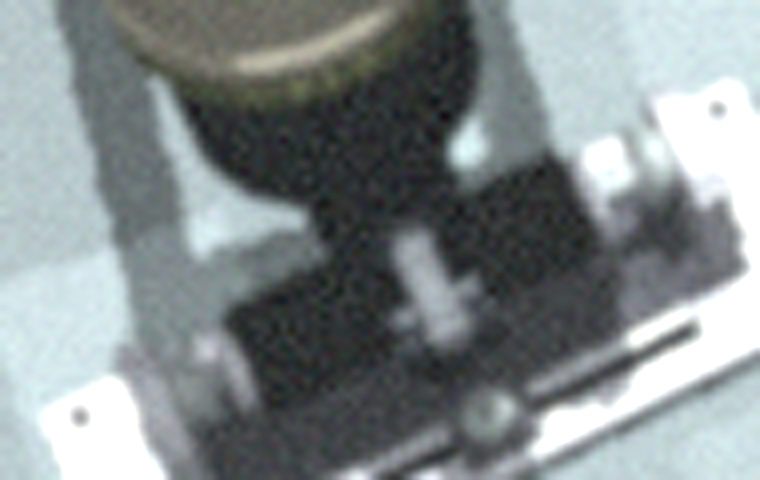

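The roller has stopped moving back (TCP y -205.8) and the force is dropping, at or slightly past the expected home position. So the fixed pin is on its floor. I'll relax the remaining axial load and lower gently until the pins rest in the bores.

```bash
python3 -m creep '{"translation":[[-0.5,0.2,0],[-0.5,0.2,0],[-0.5,0.1,0],[0,0,0]],"rotation":[[0,0,0],[0,0,0],[0,0,0],[0,0,0]],"claw":[15,15,15,15]}' | grep -v gap; for i in 1 2 3; do python3 -m creep '{"translation":[[0,0,0.3],[0,0,0.3],[0,0,0]],"rotation":[[0,0,0],[0,0,0],[0,0,0]],"claw":[15,15,15]}' | grep -v gap; done
```

```text
time: 19.15
tool_pos: [537.3, -206.3, 39.6]
tcp_rot: [-180.0, -0.1, 72.3]
ft_force: [2.0, 5.1, 1.7]
time: 19.45
tool_pos: [537.3, -206.3, 39.2]
tcp_rot: [-180.0, -0.1, 72.3]
ft_force: [1.2, 5.4, 3.4]
time: 19.75
tool_pos: [537.4, -206.3, 38.8]
tcp_rot: [-180.0, -0.1, 72.3]
ft_force: [0.2, 6.4, 5.1]
time: 20.05
tool_pos: [537.5, -206.4, 38.4]
tcp_rot: [180.0, -0.1, 72.3]
ft_force: [0.4, 6.2, 5.5]
```

Both loads confirm seating: the fixed pin is firmly on its floor (+5 N) and the pins are down on the bores (Fz rose 7 N). I'll neutralise and release.

```bash
python3 -m creep '{"translation":[[0.5,0,-0.4],[0.4,0,-0.4],[0,0,0],[0,0,0]],"rotation":[[0,0,0],[0,0,0],[0,0,0],[0,0,0]],"claw":[15,15,15,15]}'; python3 look.py j;  python3 - <<'E'
from pose import *
s=load("scenej.pkl");x,y,f=130,255,8
o=cv2.resize(s["frame"][y:y+60,x:x+95,::-1],None,fx=f,fy=f,interpolation=cv2.INTER_CUBIC)
cv2.imwrite("pics/sc_j.png",cv2.convertScaleAbs(o,alpha=1.5))
E
```

```text
time: 20.45
tool_pos: [537.4, -206.3, 38.6]
tcp_rot: [180.0, -0.0, 72.2]
ft_force: [1.3, 2.7, 1.8]
finger_gap: 30.0
20.55 [ 537.4 -206.3   38.6] [180.   -0.   72.2] [3.1 3.8 1.5]
```

View pics/sc_j.png

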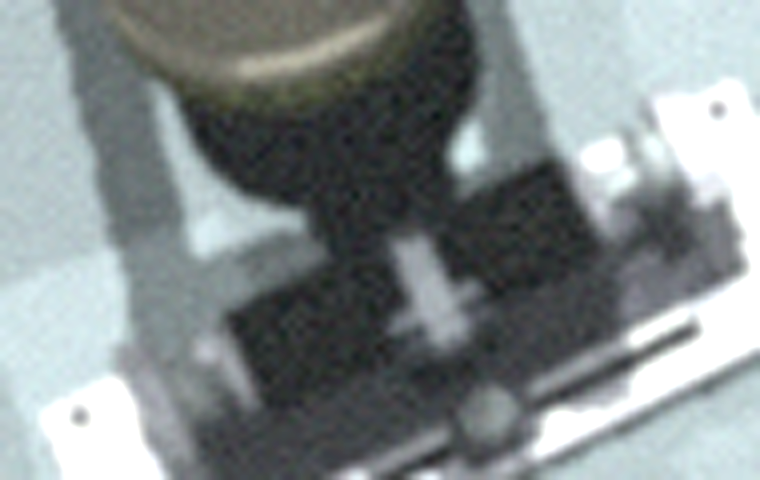

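The left cap is close to its cup (crop (235,370)) and there is a longer gap on the sprung side (crop (605,165)), as expected for home. Opening.

```bash
python3 -m creep '{"translation":[[0.3,0,0],[0,0,0],[0,0,0],[0,0,0],[0,0,0],[0,0,0],[0,0,0],[0,0,0],[0,0,0],[0,0,0]],"rotation":[[0,0,0],[0,0,0],[0,0,0],[0,0,0],[0,0,0],[0,0,0],[0,0,0],[0,0,0],[0,0,0],[0,0,0]],"claw":[15,30,31,33,36,42,50,58,64,70]}' 20; python3 look.py k;  python3 - <<'E'
from pose import *
s=load("scenek.pkl");x,y,f=130,255,8
o=cv2.resize(s["frame"][y:y+60,x:x+95,::-1],None,fx=f,fy=f,interpolation=cv2.INTER_CUBIC)
cv2.imwrite("pics/sc_k.png",cv2.convertScaleAbs(o,alpha=1.5))
E
```

```text
time: 21.55
tool_pos: [537.4, -206.2, 38.6]
tcp_rot: [-180.0, -0.0, 72.2]
ft_force: [-0.3, -0.4, -0.1]
finger_gap: 69.8
21.65 [ 537.4 -206.2   38.6] [-180.    -0.    72.2] [-0.1 -0.1  0.4]
```

View pics/sc_k.png

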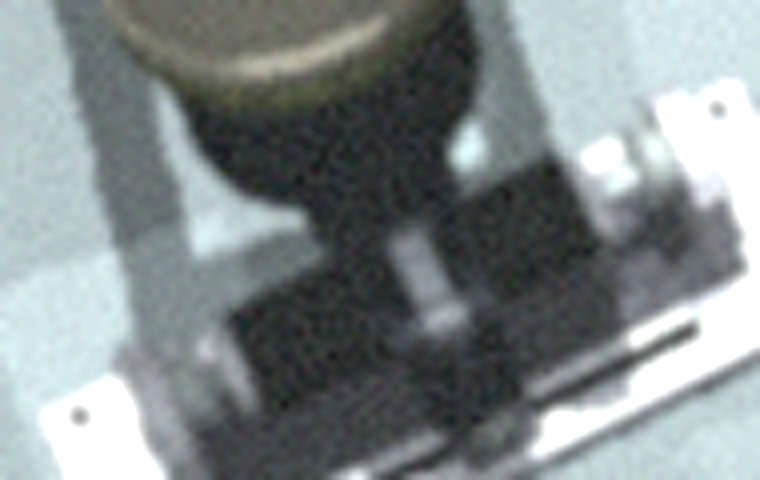

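The roller stays and the force is zero. Retreating straight up, then aside for a clear view.

```bash
python3 -m creep '{"translation":[[0,0,-4],[0,0,-10],[0,0,-20],[0,0,-30],[0,0,-30],[0,0,-30],[0,0,-30],[0,0,-20],[0,0,0]],"rotation":[[0,0,0],[0,0,0],[0,0,0],[0,0,0],[0,0,0],[0,0,0],[0,0,0],[0,0,0],[0,0,0]],"claw":[75,75,75,75,75,75,75,75,75]}'; python3 -m creep '{"translation":[[15,0,0],[30,0,0],[40,0,0],[40,0,0],[40,0,0],[40,0,0],[30,0,0],[15,0,0],[0,0,0],[0,0,0]],"rotation":[[0,0,0],[0,0,0],[0,0,0],[0,0,0],[0,0,0],[0,0,0],[0,0,0],[0,0,0],[0,0,0],[0,0,0]],"claw":[75,75,75,75,75,75,75,75,75,75]}'; python3 look.py l;  python3 - <<'E'
from pose import *
for n,(x,y) in(("scene",(130,255)),("top",(328,188))):
    s=load(n+"l.pkl");f=8
    o=cv2.resize(s["frame"][y:y+60,x:x+95,::-1],None,fx=f,fy=f,interpolation=cv2.INTER_CUBIC)
    cv2.imwrite(f"pics/{n}_l2.png",cv2.convertScaleAbs(o,alpha=1.5))
    cv2.imwrite(f"pics/{n}_lf.png",s["frame"][:,:,::-1])
E
```

```text
time: 22.55
tool_pos: [539.5, -207.2, 217.9]
tcp_rot: [179.6, 0.1, 72.2]
ft_force: [0.0, 0.2, -0.1]
finger_gap: 75.2
time: 23.55
tool_pos: [613.1, 31.6, 211.6]
tcp_rot: [-179.9, 0.0, 72.3]
ft_force: [-0.7, -0.3, 0.7]
finger_gap: 75.2
23.65 [613.3  30.7 212.2] [-180.     0.    72.2] [-0.  -0.6 -0.4]
```

View pics/scene_l2.png

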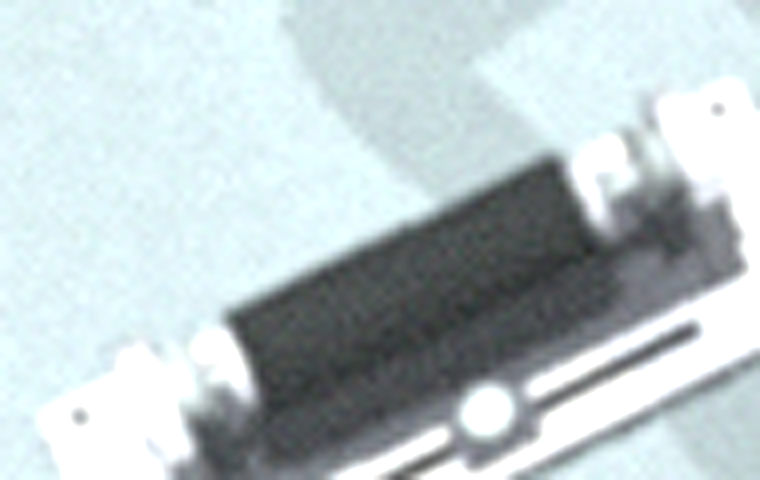

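View pics/top_l2.png

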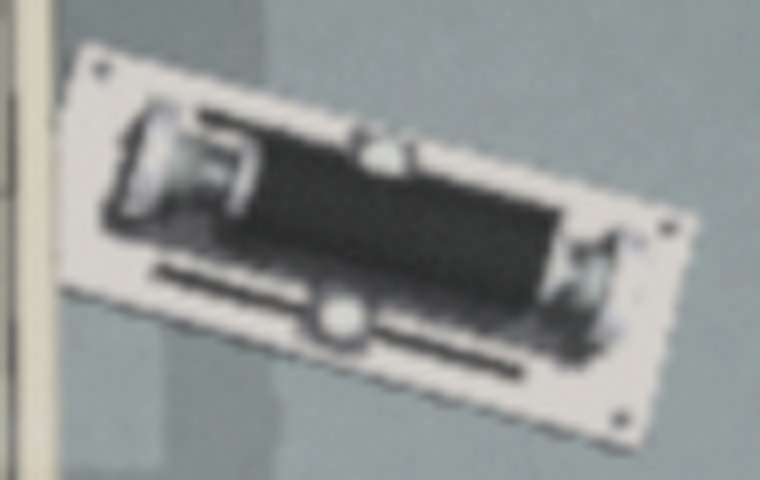

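View pics/scene_lf.png

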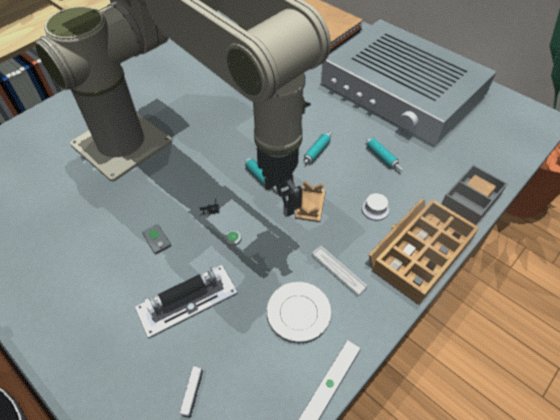

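The roller lies level and straight between the cups. Measured in the top crop, the sleeve-to-cheek gaps are about 25 mm on the sprung side and 21 mm on the fixed side. The values for pins fully home are 27.5 and 20.5 mm. The other objects are where they were.

```bash
python3 -c "
from bench import *
print(hand_in());print(sense()['time'])"
```

```text
the job is handed in; nothing more can be done
None
the job is handed in; nothing more can be done
```

The roller is back in its stand and stays there on its own. I handed the job in at about 24 s.

**What I did:** I picked the black roller off the beech rest and carried it over the stand with the sprung end tilted down 18°. The sprung pin went into the +y cup, and I pressed it about 15 mm in. I then levelled the fixed pin down between the cups and let the roller back out until the fixed pin met its cup floor. The sprung-pin press peaked at about 10 N along the axis, and the highest load I read while seating the pins was about 8 N.

**Last checks:**
- **Seating:** Before release, the fixed pin pushed back firmly on its floor and the pins were down on the bottom of the bores.
- **Release:** After opening the gripper the force read zero and the roller did not move.
- **Final pictures:** The roller is level. The sleeve-to-cheek gaps are about 25 mm on the sprung side and 21 mm on the fixed side, against 27.5 and 20.5 mm expected for pins fully home. The 2.5 mm difference is about one pixel. The other objects look unmoved.

**Disagreements:** The two cameras differed by about 4 mm on the stand's position. The fixed pin stopped about 1 mm past where I had calculated. I relied on the contact forces for both.

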